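Run along the curved vial row and press its stoppers home

ROBOT

A 6-joint arm with a two-finger parallel gripper is mounted at the origin on a cart in front of the work surface, level with it; the furniture and walls round the work are solid. World frame = base frame: x ahead of the robot, y to its left, z up, the work surface at z = 0. Lengths are in mm, angles in rad, forces in N, time in s.
With the tool pointing down it reaches from about 300 to 875 mm from the base axis. Payload 4.2 kg.
Tool frame: the origin (TCP) lies between the finger pads; the fingertips stand 19 mm ahead of it and the grasp point (between the pads) is the TCP; x points along the fingers, z is the direction in which the jaws open and shut, and the axes are right-handed (so a half turn about x gives the same grasp; the last joint's range is limited). The gripper opens to 85 mm and grips with 20 to 120 N. Pads are 22 mm wide; open, the fingers measure 114 mm over their backs; the gripper's body (76 mm by 85 mm) begins 54 mm behind the grasp point. The pads swing forward as they close: fully open they stand 13 mm farther back than shut.
Start: joints at [-1.197, 0.32, 1.565, -0, 1.257, -0.02], TCP at [220.631, -531, 250.338] pointing down, gripper open.
Joint ranges: [-3.11, 3.11], [-0.84, 2.01], [0.21, 2.61], [-1.34, 4.49], [0.05, 2.63], [-2.56, 2.56]. Speed limits (rad/s): [2.57, 2.57, 3.14, 3.14, 3.14, 3.14].

INTERFACE

Orientations are given as a unit quaternion [x, y, z, w].
In Python, from rig import * gives the robot as it stands. Calls block until the motion is done:
- reach(position, orientation): joint-space move of the TCP to a pose.
- move_straight(position, rotation=None, max_speed=150, until_force=None): straight line of the TCP; rotation=None keeps the orientation; max_speed is the mean speed in mm/s. With until_force (N) it stops when the force on the tool has changed by that much, and returns True; else False.
- set_joints(angles): joint-space move.
- move_gripper(opening): finger opening in mm; the grip force is fixed at half the most; returns when the fingers have stopped.
- dwell(seconds).
- solve_ik(position, orientation): joint angles nearest the present ones, or None.
- read_state(): the state.
- snapshot(name): name is "scene" or "side" or "wrist"; returns (picture, depth): 384x512x3 uint8, blue, green, red; 384x512 float32, mm along the optical axis (not along the pixel's ray), 0 where there is no reading.
- get_calibration(name): a dict with "mtx" (3x3 intrinsics, pixels), "dist_coeffs" ([k1, k2, p1, p2, k3] as OpenCV has them; the pictures are not rectified), "world_to_cam" (4x4, takes a point from world to camera coordinates); the wrist camera has in their place "mount" (4x4, takes a point from camera to tool coordinates, whose origin is the TCP and whose axes are the tool frame's). Camera axes: x right, y up, looking along -z (the intrinsics and any distortion apply to the point x, -y, -z); pixel columns grow to the right and rows downward; lengths in mm; the calibration is good to about 2 mm. A picture is of the moment at which its call begins: read the wrist's pose just before it. get_calibration takes no time and is no camera call.
A pose or a line that the arm cannot do raises MotionError and nothing moves.
- job_done(): hands the job in, once; it reports no verdict.
Trained networks look in the newest picture that a camera, given by its name, has taken for a name from the list of things; names that differ only in an ending like _2 or _b are one class to them, and where a whole thing is asked for, a point or a joint stands for the part that bears it (a point fixed in the world has none). Each returns a list of dicts, best first, with "score" (0 to 1); they miss things now and then, are a little off and sometimes report something else, mostly with a low value. They report only what shows in the picture. A call takes as long as a camera call.
- spot_in(query, camera): "bbox" ([left, top, right, bottom] as shares, 0 to 1, of the picture: columns of its width, rows of its height, round what is visible of it).
- place_of(query, camera): "xy" ([column, row] as shares, 0 to 1, of the picture: columns of its width, rows of its height: a listed point, or the origin of a listed thing).
The state is a dict: "clock": time; "joint_pos": joint angles; "qd": joint speeds; "joint_torque": joint torques, N m; "ee_pos": TCP position; "tcp_rot": TCP orientation; "force": force on the tool from outside, world axes, zero at the start; "wrist_torque": the same for the moment, N m; "grip_width": finger opening in mm.
Only numpy, scipy, OpenCV 4.12 (cv2) and the standard library are available. Lean on these libraries where they do the work, as an engineer would, in place of code of your own. Each camera call takes 0.05 s, during which the arm holds its last target.

TASK

The five vials in the curved tray segment have their rubber stoppers only half in. Starting at the end with the steel dowel, run your fingertips along the curved row and gently press each stopper fully home in turn, staying close above the row (no more than about 2 cm over the stoppers) until the last one is done. Do not lift, tip or shove the tray, and leave the small things around it alone.

Things in the scene. Friction and masses are not known exactly. Their poses are not given: they have to be found in the camera images.
- block: curved grey plastic tray segment of a sampler, 30 mm high, 44 mm wide, loose on the bench (0.7 to 1.2 kg), its middle line bent to an arc of 170 mm radius; five clear glass vials stand fixed in it, 44 mm apart along that arc, their rims 52 mm above the bench (closed fingertips cover one stopper at a time). Origin: underside, below the middle (third) vial. z up; +y points along the arc at the middle vial towards the dowel end; +x points to the outer (bulging) side of the arc
- dowel (a point): top centre of the upright steel dowel, 12 mm thick and 18 mm tall, on the block at the end where the row begins, its top 48 mm above the bench; vial 1 is its neighbour, 36 mm away
- top_1 (a point): top centre of the dark rubber stopper in vial 1, counted from the dowel end; flange 20 mm across and 5 mm thick; the point moves down with the stopper: 57 mm above the bench when home, up to 67 mm when raised
- stopper_1 (a joint): how far stopper 1 has been pressed down, in m: 0 stands 10 mm proud of its vial, 0.010 fully home with its flange on the glass; it starts somewhere between 0 and 0.003, resists with a steady 5 N or so, stays where it is left, and stops hard at 0.010
- top_2 (a point): top centre of the dark rubber stopper in vial 2, counted from the dowel end; flange 20 mm across and 5 mm thick; the point moves down with the stopper: 57 mm above the bench when home, up to 67 mm when raised
- stopper_2 (a joint): how far stopper 2 has been pressed down, in m: 0 stands 10 mm proud of its vial, 0.010 fully home with its flange on the glass; it starts somewhere between 0 and 0.003, resists with a steady 5 N or so, stays where it is left, and stops hard at 0.010
- top_3 (a point): top centre of the dark rubber stopper in vial 3, counted from the dowel end; flange 20 mm across and 5 mm thick; the point moves down with the stopper: 57 mm above the bench when home, up to 67 mm when raised
- stopper_3 (a joint): how far stopper 3 has been pressed down, in m: 0 stands 10 mm proud of its vial, 0.010 fully home with its flange on the glass; it starts somewhere between 0 and 0.003, resists with a steady 5 N or so, stays where it is left, and stops hard at 0.010
- top_4 (a point): top centre of the dark rubber stopper in vial 4, counted from the dowel end; flange 20 mm across and 5 mm thick; the point moves down with the stopper: 57 mm above the bench when home, up to 67 mm when raised
- stopper_4 (a joint): how far stopper 4 has been pressed down, in m: 0 stands 10 mm proud of its vial, 0.010 fully home with its flange on the glass; it starts somewhere between 0 and 0.003, resists with a steady 5 N or so, stays where it is left, and stops hard at 0.010
- top_5 (a point): top centre of the dark rubber stopper in vial 5, counted from the dowel end; flange 20 mm across and 5 mm thick; the point moves down with the stopper: 57 mm above the bench when home, up to 67 mm when raised
- stopper_5 (a joint): how far stopper 5 has been pressed down, in m: 0 stands 10 mm proud of its vial, 0.010 fully home with its flange on the glass; it starts somewhere between 0 and 0.003, resists with a steady 5 N or so, stays where it is left, and stops hard at 0.010
- vial: loose small white jar-like vial with black cap, 36 mm across, 78 mm tall, beside the outer side of the block, to be left alone; origin at its underside
- jar: loose small jar with a wide pale lid, 43 mm across, 56 mm tall, beside the outer side of the block, to be left alone; origin at its underside
- cork: loose cork, 26 mm across, 26 mm tall, beside the inner side of the block, to be left alone; origin at its underside

How it is judged:
By the outcome, as a careful person would: the job done as asked, in the order asked, and still so for the second after the job is handed in, with the robot touching nothing.
It also fails if it takes over 45 s, if anything falls off the work surface, if the arm or the gripper's body presses on something with over 40 N, if the wrist force passes 120 N, or if a joint passes its speed limit or range.

## Working session

There is one attempt and no reset: what is moved stays moved. The work goes in short steps, each a Python script; the robot and the scene stay as the last script left them, time stands still between calls to the robot, and variables do not carry over. Pictures are saved under pics/ and viewed, and the job is handed in when it is done.

```bash
ls; mkdir -p pics; python3 - <<'E'
from rig import *
import cv2
print(read_state())
for c in ("scene","side","wrist"):
    p,d=snapshot(c); cv2.imwrite(f"pics/{c}0.png",p)
    cal=get_calibration(c); print(c,{k:v for k,v in cal.items()})
    for q in ("block","dowel","top_1","vial","jar","cork"):
        r=place_of(q,c); print(q,[(round(x["score"],2),round(x["xy"][0]*512),round(x["xy"][1]*384)) for x in r[:6]])
E
```

```text
pics
{'clock': 0.0, 'joint_pos': array([-1.19700919e+00,  3.20278773e-01,  1.56566924e+00,  7.48116620e-06,
        1.25738958e+00, -2.00007670e-02]), 'qd': array([-0.00012589, -0.00053308,  0.00094731,  0.00025766, -0.00177286,
       -0.00014534]), 'joint_torque': array([-1.24910941e-03, -4.15532327e+01, -2.34164143e+01, -4.29243073e-05,
        8.22775299e-03,  9.45557531e-06]), 'ee_pos': array([ 220.46336069, -530.58153303,  249.49356643]), 'tcp_rot': array([ 0.3928826 ,  0.58865566, -0.39217315,  0.58764615]), 'force': array([-0.45042079, -0.69794319,  0.11241351]), 'wrist_torque': array([0.02358029, 0.0158802 , 0.00283554]), 'grip_width': 85.36578450618785}
scene {'mtx': array([[494.1100198 ,   0.        , 254.14896262],
       [  0.        , 494.1100198 , 190.88640697],
       [  0.        ,   0.        ,   1.        ]]), 'dist_coeffs': array([-0.06481047,  0.        ,  0.        ,  0.        ,  0.        ]), 'world_to_cam': array([[-5.66784885e-01, -8.23747398e-01, -1.39685219e-02,
         3.75707965e+02],
       [ 5.94420513e-01, -4.20617177e-01,  6.85379781e-01,
        -3
[... 1281 characters left out ...]
(0.48, 256, 288)]
cork [(0.74, 221, 296)]
wrist {'mtx': array([[269.98016669,   0.        , 254.61369862],
       [  0.        , 269.98016669, 195.7061035 ],
       [  0.        ,   0.        ,   1.        ]]), 'dist_coeffs': array([-0.03964343,  0.        ,  0.        ,  0.        ,  0.        ]), 'mount': array([[ 3.62278914e-04,  2.63198720e-01, -9.64741573e-01,
        -1.22548681e+02],
       [ 6.79026963e-04,  9.64741349e-01,  2.63198914e-01,
         6.55673843e+01],
       [ 9.99999704e-01, -7.50436957e-04,  1.70786421e-04,
         8.33391259e-01],
       [ 0.00000000e+00,  0.00000000e+00,  0.00000000e+00,
         1.00000000e+00]])}
block []
dowel []
top_1 []
vial []
jar []
cork []
```

```bash
cat > h.py <<'E'
import numpy as np, cv2
from rig import *
def ray(name,u,v,T=None):
    c=get_calibration(name)
    p=cv2.undistortPoints(np.array([[[u,v]]],float),c["mtx"],c["dist_coeffs"])[0,0]
    d=np.array([p[0],-p[1],-1.0])
    M=np.linalg.inv(c["world_to_cam"]) if T is None else T
    return M[:3,3],M[:3,:3]@d
def at_z(name,u,v,z,T=None):
    o,d=ray(name,u,v,T); return o+d*(z-o[2])/d[2]
def at_d(name,u,v,dep,T=None):
    o,d=ray(name,u,v,T); return o+d*dep
def wristT(st):
    from scipy.spatial.transform import Rotation as R
    T=np.eye(4);T[:3,:3]=R.from_quat(st["tcp_rot"]).as_matrix();T[:3,3]=st["ee_pos"]
    return T@get_calibration("wrist")["mount"]
E
python3 - <<'E'
from h import *
for n,u,v,z in [("dowel",321,198,48),("t",335,147,65),("t",324,180,65),("t",348,152,65),("t",382,135,65),("t",333,164,65),("t",364,143,65),("block",343,174,0),("vial",298,169,0),("cork",374,192,0)]:
    print(n,at_z("scene",u,v,z).round(0))
for n,u,v,z in [("t",257,288,65),("t",230,233,65),("t",246,244,65),("t",258,256,65),("t",263,271,65),("cork",221,296,0),("vial",282,261,0),("jar",300,300,0)]:
    print('side',n,at_z("side",u,v,z).round(0))
a=cv2.imread("pics/scene0.png")[100:250,240:440];cv2.imwrite("pics/sc.png",cv2.resize(a,None,fx=4,fy=4,interpolation=2))
a=cv2.imread("pics/side0.png")[200:340,160:360];cv2.imwrite("pics/si.png",cv2.resize(a,None,fx=4,fy=4,interpolation=2))
E
```

```text
dowel [482. -25.  48.]
t [ 560. -125.   65.]
t [502. -48.  65.]
t [ 534. -136.   65.]
t [ 533. -227.   65.]
t [525. -90.  65.]
t [ 536. -180.   65.]
block [ 539. -137.    0.]
vial [604. -70.   0.]
cork [ 465. -154.    0.]
side t [ 522. -215.   65.]
side t [497. -47.  65.]
side t [522. -89.  65.]
side t [ 538. -130.   65.]
side t [ 539. -173.   65.]
side cork [ 469. -151.    0.]
side vial [600. -64.   0.]
side jar [ 605. -182.   -0.]
```

View pics/sc.png

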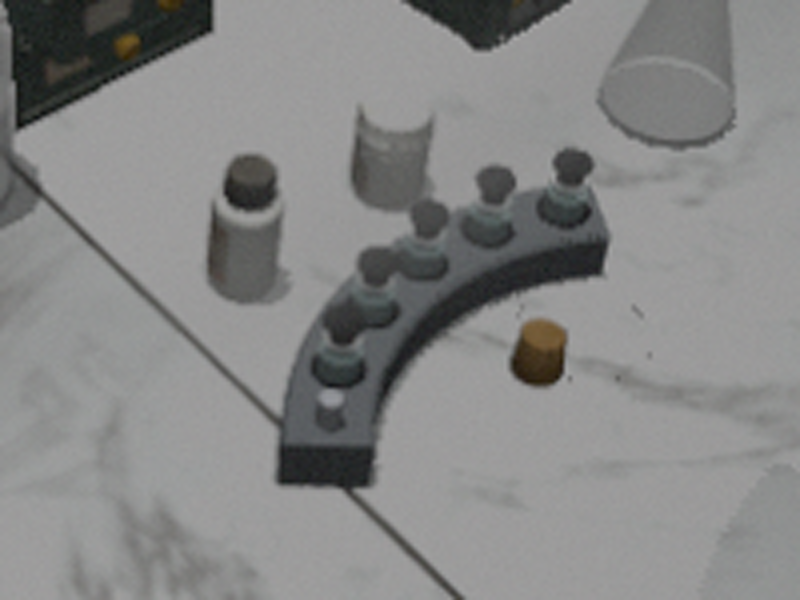

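View pics/si.png

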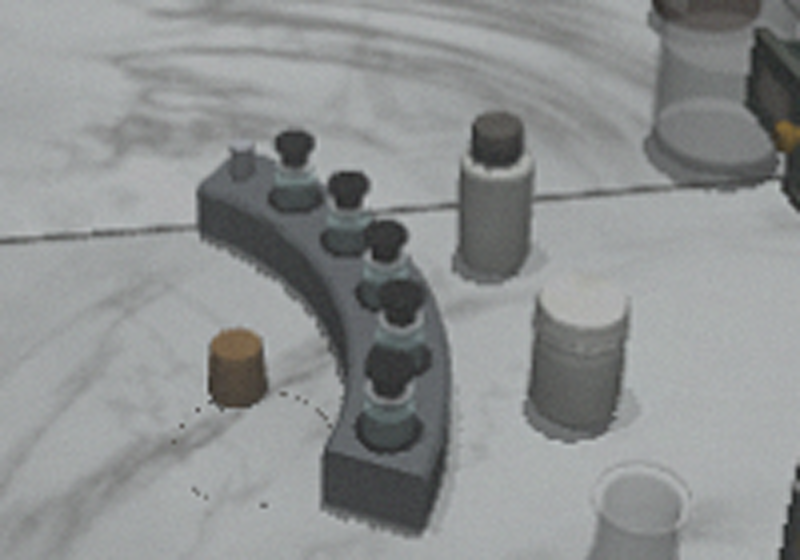

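View pics/scene0.png

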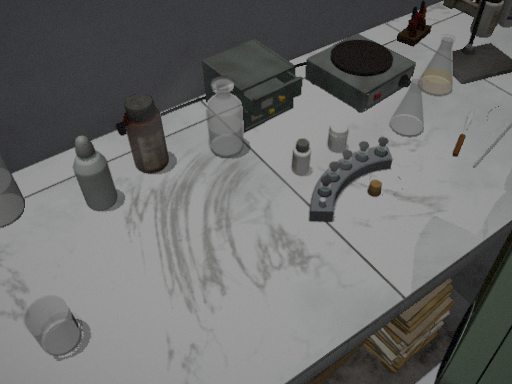

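```bash
python3 - <<'E'
from h import *
from scipy.spatial.transform import Rotation as R
st=read_state();print(R.from_quat(st["tcp_rot"]).as_matrix().round(2))
for yaw in np.deg2rad([-60,-15,0,30,60]):
    y=np.array([np.cos(yaw),np.sin(yaw),0]);x=np.array([0,0,-1.])
    q=R.from_matrix(np.c_[x,y,np.cross(x,y)]).as_quat()
    for p in ([480,-135,180],[500,-47,85],[525,-220,85]): 
        s=solve_ik(p,q);print(round(np.rad2deg(yaw)),p,None if s is None else s.round(2))
E
```

```text
[[ 0.    0.92  0.38]
 [-0.    0.38 -0.92]
 [-1.   -0.    0.  ]]
-60 [480, -135, 180] [-0.3   0.26  1.84 -0.    1.04  2.32]
-60 [500, -47, 85] [-0.12  0.38  1.96 -0.    0.81  2.5 ]
-60 [525, -220, 85] [-0.42  0.46  1.8  -0.    0.88  2.2 ]
-15 [480, -135, 180] [-0.3   0.26  1.84 -0.    1.04  1.54]
-15 [500, -47, 85] [-0.12  0.38  1.96 -0.    0.81  1.72]
-15 [525, -220, 85] [-0.42  0.46  1.8  -0.    0.88  1.42]
0 [480, -135, 180] [-0.3   0.26  1.84 -0.    1.04  1.27]
0 [500, -47, 85] [-0.12  0.38  1.96 -0.    0.81  1.45]
0 [525, -220, 85] [-0.42  0.46  1.8  -0.    0.88  1.15]
30 [480, -135, 180] [-0.3   0.26  1.84 -0.    1.04  0.75]
30 [500, -47, 85] [-0.12  0.38  1.96 -0.    0.81  0.93]
30 [525, -220, 85] [-0.42  0.46  1.8  -0.    0.88  0.63]
60 [480, -135, 180] [-0.3   0.26  1.84 -0.    1.04  0.23]
60 [500, -47, 85] [-0.12  0.38  1.96 -0.    0.81  0.41]
60 [525, -220, 85] [-0.42  0.46  1.8  -0.    0.88  0.11]
```

```bash
python3 - <<'E'
from h import *
from scipy.spatial.transform import Rotation as R
y=np.array([1.,0,0]);x=np.array([0,0,-1.])
q=R.from_matrix(np.c_[x,y,np.cross(x,y)]).as_quat();np.save("q.npy",q)
move_gripper(0)
reach([470,-135,200],q); dwell(0.3)
st=read_state();print(st["clock"],st["ee_pos"],st["grip_width"],st["force"])
p,d=snapshot("wrist");cv2.imwrite("pics/w1.png",p);np.savez("w1.npz",p=p,d=d,T=wristT(st))
T=wristT(st)
for qn,z in (("dowel",48),("top_1",65),("block",0),("cork",0)):
    for r in place_of(qn,"wrist")[:7]:
        u,v=r["xy"][0]*512,r["xy"][1]*384
        dep=d[int(v),int(u)]
        print(qn,round(r["score"],2),round(u),round(v),at_z("wrist",u,v,z,T).round(1),at_d("wrist",u,v,dep,T).round(1))
E
```

```text
3.8333 [ 469.9622659  -135.46484534  200.02335637] 0.18350975506989814 [-1.15299401  0.29771273  0.19935998]
dowel 0.85 149 178 [479.8 -26.5  48. ] [479.6 -25.9  46.7]
top_1 0.93 204 136 [523.9 -89.3  65. ] [523.8 -89.   63.1]
top_1 0.82 342 139 [ 521.4 -219.2   65. ] [ 521.3 -219.7   63.4]
top_1 0.58 300 127 [ 531.4 -178.8   65. ] [ 531.4 -178.8   65.2]
top_1 0.57 167 159 [502.3 -52.8  65. ] [502.  -52.1  63. ]
block 0.84 252 125 [ 532.7 -134.     0. ] [ 533.3 -134.5   64.1]
cork 0.78 267 183 [ 464.  -151.7    0. ] [ 469.3 -150.6   24. ]
```

View pics/w1.png

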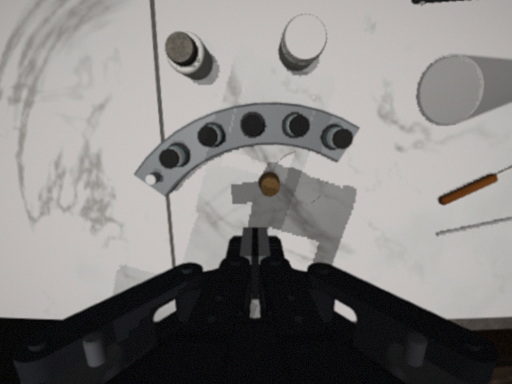

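The wrist picture shows the dowel at (149,178) and the stoppers at about (172,155), (210,134), (253,125), (296,125) and (341,138). I'll measure each one by depth and fit the arc.

```bash
python3 - <<'E'
from h import *
from scipy.optimize import least_squares
f=np.load("w1.npz");d=f["d"];T=f["T"];p=f["p"]
c=get_calibration("wrist")
vv,uu=np.mgrid[0:384,0:512]
pts=cv2.undistortPoints(np.stack([uu,vv],-1).reshape(-1,1,2).astype(float),c["mtx"],c["dist_coeffs"])[:,0]
P=(np.c_[pts[:,0],-pts[:,1],-np.ones(len(pts))]*d.reshape(-1,1))@T[:3,:3].T+T[:3,3]
print("bench z",np.median(P.reshape(384,512,3)[150:170,210:300,2].ravel()))
C=[]
for g in [(502,-52.5),(524,-89.5),(532.7,-134),(531.5,-179),(521.5,-219.5)]:
    # dark pixels round the guess
    m=(np.hypot(P[:,0]-g[0],P[:,1]-g[1])<15)&(P[:,2]>57)&(P[:,2]<75)
    q=P[m];mid=(q.max(0)+q.min(0))/2
    print(m.sum(),q.mean(0).round(1),mid.round(1),np.ptp(q,axis=0).round(1),"ztop",np.percentile(q[:,2],[10,50,90]).round(1));C.append(mid)
C=np.array(C)
a=(np.arange(5)-2)*-44/170
dw=-a[4]+36/170
def model(t):
    th=np.r_[a*-1,dw][:]; th=np.r_[-a,0]; th=np.r_[np.array([88,44,0,-44,-88])/170,124/170]
    l=np.c_[170*np.cos(th)-170,170*np.sin(th)]
    cs,sn=np.cos(t[2]),np.sin(t[2]);return l@np.array([[cs,sn],[-sn,cs]])+t[:2]
M=np.r_[C[:,:2],[[479.7,-26.2]]]
s=least_squares(lambda t:(model(t)-M).ravel(),[533,-134,0])
print(s.x,model(s.x).round(1),(model(s.x)-M).round(1),sep="\n");np.save("tops.npy",model(s.x)[:5])
E
```

```text
bench z -1.2989067586456713
323 [503.  -53.7  63.4] [502.7 -53.3  62.4] [19.4 18.4  5.9] ztop [62.5 63.5 64.4]
351 [523.9 -91.7  63.1] [523.7 -91.6  62.6] [19.6 19.1  4.7] ztop [62.1 63.1 64. ]
350 [ 534.1 -134.1   63.9] [ 533.4 -134.1   63.5] [18.2 18.7  4.1] ztop [63.  63.9 64.9]
347 [ 533.3 -177.7   64.5] [ 533.4 -177.9   63.2] [18.1 18.9  6.5] ztop [63.6 64.6 65.5]
322 [ 521.3 -219.7   63. ] [ 521.1 -219.8   62.1] [17.9 18.6  5.5] ztop [62.  63.1 64. ]
[ 5.34103695e+02 -1.34168164e+02  1.06700306e-01]
[[ 503.   -52.9]
 [ 523.8  -91.5]
 [ 534.1 -134.2]
 [ 533.1 -178. ]
 [ 520.9 -220.2]
 [ 479.   -26.1]]
[[ 0.3  0.4]
 [ 0.1  0. ]
 [ 0.7 -0. ]
 [-0.3 -0.1]
 [-0.2 -0.4]
 [-0.7  0.1]]
```

```bash
cat >> h.py <<'E'
def press(i):
    t=np.load("tops.npy")[i]
    h=move_straight([t[0],t[1],70+19],max_speed=60)
    dwell(0.1)
    f0=read_state()["force"]
    hit=move_straight([t[0],t[1],53+19],max_speed=15,until_force=14)
    st=read_state()
    print(i+1,"hit",hit,"tip z",round(st["ee_pos"][2]-19,1),"xy",st["ee_pos"][:2].round(1),t.round(1),"dF",(st["force"]-f0).round(1),"t",round(st["clock"],1))
    move_straight([t[0],t[1],70+19],max_speed=40)
    print("  after",(read_state()["force"]-f0).round(1), round(read_state()["clock"],1))
E
python3 - <<'E'
from h import *
t=np.load("tops.npy")[0]
move_straight([t[0],t[1],200],max_speed=120)
move_straight([t[0],t[1],91],max_speed=80)
press(0)
E
```

```text
1 hit True tip z 57.0 xy [503.1 -52.9] [503.  -52.9] dF [-0.4  0.9  5.4] t 7.7
  after [ 1.5  0.4 -0.3] 8.2
```

```bash
python3 - <<'E'
from h import *
dwell(0.1)
t=np.load("tops.npy")[0]
h=move_straight([t[0],t[1],52+19],max_speed=15,until_force=20)
st=read_state();print(h,st["ee_pos"][2]-19,st["force"],st["clock"])
move_straight([t[0],t[1],89],max_speed=40)
st=read_state()
p,d=snapshot("wrist");cv2.imwrite("pics/w2.png",p)
p,d=snapshot("side");a=p[200:340,160:360];cv2.imwrite("pics/s2.png",cv2.resize(a,None,fx=4,fy=4,interpolation=2))
E
```

```text
True 56.96557141268778 [-0.22649727 -0.58613083  5.77729552] 9.1583
```

View pics/s2.png

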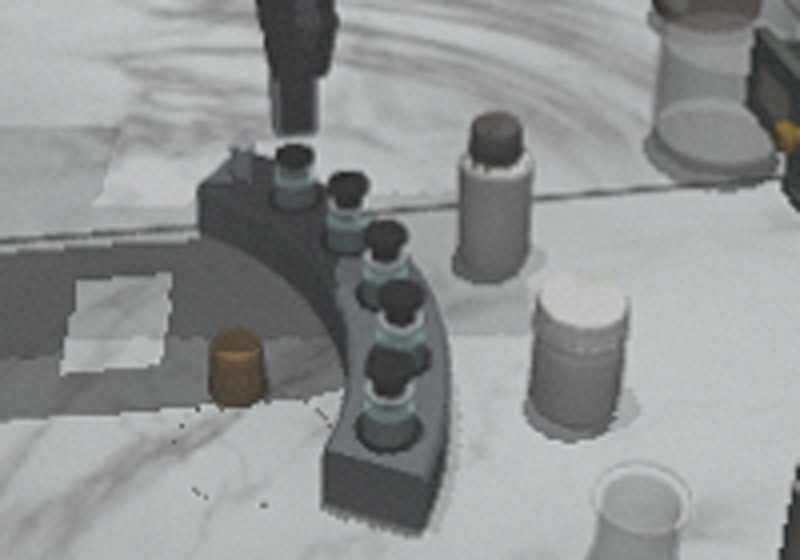

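Stopper 1, at crop position (295,158), now sits on its glass. It stopped at the same 57.0 mm twice, so it is home, and the tray hasn't moved. On to stoppers 2–5.

```bash
sed -i 's/until_force=14/until_force=18/' h.py; python3 - <<'E'
from h import *
for i in (1,2,3,4): press(i)
p,d=snapshot("side");a=p[200:340,160:360];cv2.imwrite("pics/s3.png",cv2.resize(a,None,fx=4,fy=4,interpolation=2))
E
```

```text
2 hit True tip z 57.0 xy [523.9 -91.5] [523.8 -91.5] dF [-1.2  0.5  3.9] t 11.6
  after [-0.1  0.2 -0.3] 12.1
3 hit True tip z 57.0 xy [ 534.2 -134.1] [ 534.1 -134.2] dF [-0.3  1.1  4.7] t 14.0
  after [ 0.3 -0.3  1.3] 14.5
4 hit True tip z 57.0 xy [ 533.2 -178. ] [ 533.1 -178. ] dF [-0.2  0.1  3.1] t 16.3
  after [ 0.4 -0.9 -0.5] 16.8
5 hit True tip z 57.0 xy [ 521.  -220.2] [ 520.9 -220.2] dF [-0.1  0.6  4.5] t 18.7
  after [-0.4 -0.5  0.6] 19.2
```

View pics/s3.png

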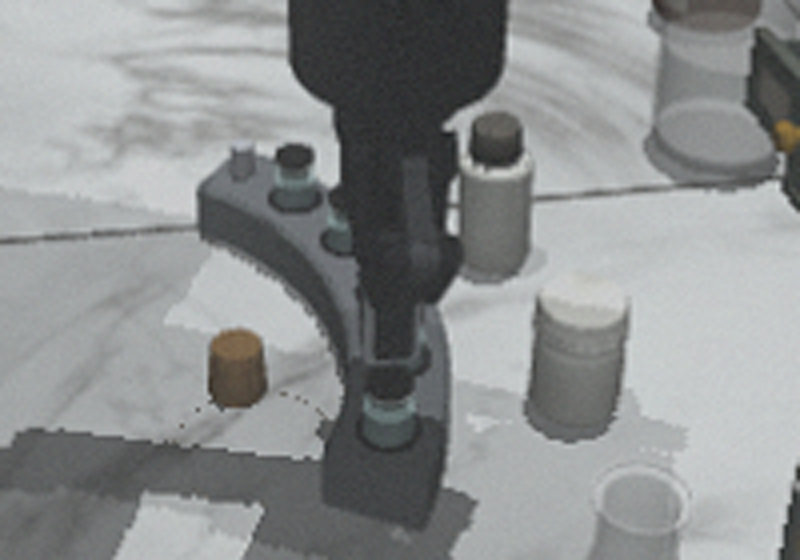

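```bash
python3 - <<'E'
from h import *
t=np.load("tops.npy")
move_straight([t[4][0],t[4][1],200],max_speed=100)
move_straight([470,-135,200],max_speed=120);dwell(0.3)
st=read_state();T=wristT(st)
p,d=snapshot("wrist");cv2.imwrite("pics/w3.png",p)
c=get_calibration("wrist");vv,uu=np.mgrid[0:384,0:512]
pts=cv2.undistortPoints(np.stack([uu,vv],-1).reshape(-1,1,2).astype(float),c["mtx"],c["dist_coeffs"])[:,0]
P=(np.c_[pts[:,0],-pts[:,1],-np.ones(len(pts))]*d.reshape(-1,1))@T[:3,:3].T+T[:3,3]
for g in t:
    m=(np.hypot(P[:,0]-g[0],P[:,1]-g[1])<15)&(P[:,2]>50); q=P[m];print(g.round(1),q.mean(0).round(1),np.percentile(q[:,2],[10,50,90]).round(1))
print(st["clock"])
p,d=snapshot("side");a=p[200:340,160:360];cv2.imwrite("pics/s4.png",cv2.resize(a,None,fx=4,fy=4,interpolation=2))
E
```

```text
[503.  -52.9] [503.  -53.9  55.4] [54.4 55.6 56.5]
[523.8 -91.5] [523.9 -91.8  55.6] [54.6 55.7 56.6]
[ 534.1 -134.2] [ 536.2 -136.1  261.7] [ 55.6 322.  322. ]
[ 533.1 -178. ] [ 533.3 -177.7   55.7] [54.6 55.8 56.7]
[ 520.9 -220.2] [ 521.4 -219.5   55.6] [54.6 55.8 56.8]
21.7833
```

View pics/w3.png

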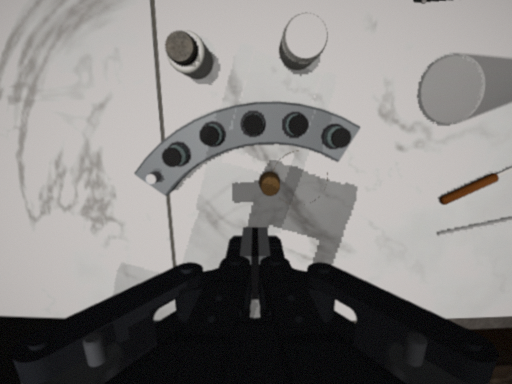

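View pics/s4.png

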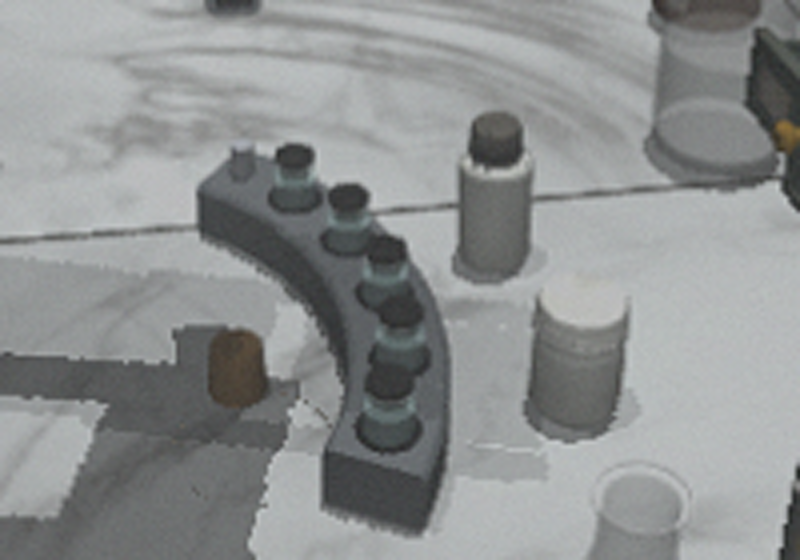

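Wrist picture: the five stoppers at (176,154), (212,133), (253,124), (295,124) and (336,136) are all down. The side view shows every flange on its glass, and the tray, cork and jars where they were.

```bash
python3 -c "
from rig import *
job_done();print(read_state()['clock'])"
```

```text
the job is handed in; nothing more can be done
the job is handed in; nothing more can be done
```

I pressed all five stoppers home in order, starting at the dowel end, and handed the job in at about 22 s. I used closed fingertips and kept them no more than about 15 mm above the stoppers from the first press to the last.

- **Pressing:** every press stopped at a fingertip height of 57.0 mm, which is the height of a stopper fully home. I pressed stopper 1 a second time to check it, and it stopped at the same height.
- **Stopper heights afterwards:** in the last wrist picture, stoppers 1, 2, 4 and 5 measured 55.6–55.8 mm. The bench itself read −1.3 mm before pressing, so these fit 57 mm.
- **Check that failed:** the depth measurement for stopper 3 was no use. Pixels with no reading, which my code did not filter out, gave a false median of 322 mm. I rely on its stop at 57.0 mm and on the side picture, which shows its flange on the glass.
- **Surroundings:** by eye, the tray, vial, jar and cork look unmoved in the before and after pictures. The four stopper positions I could measure stayed within about 1 mm.

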